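# Find the concealed catch of a model-car display stand

## Task

The battery door of the brown display stand is held shut by a concealed catch: a push button set flush and unmarked in the front half of the stand's round black platter, the half without the car. Feel across the platter with closed fingertips until you find the spot that gives, and press it in so that the battery door springs open. Then take the hand away so that the button comes back up, leaving the door open and every model car and the carton standing where it is; grasp or lift nothing.

Things in the scene. Friction and masses are not known exactly. Their poses are not given: they have to be found in the camera images.
- stand: the fixed display stand: a dark reddish-brown block 240 (x) x 360 (y) x 36 (z) mm. Origin at the centre of its underside, z up; its front is its -x side, roughly towards the robot. In its top, beside the platter, lies the flush grey battery door, 90 x 92 mm, middle at stand (0, 0.115) m, hinged at its edge farthest from the platter
- platter_top (a point): centre of the flat top of the platter, 48 mm above the table, at stand (0, -0.07) m; axes as the stand's. The platter is a black disc, 200 mm across, 12 mm thick, that does not turn. It is hard and gives nowhere but at the hidden button
- catch (a joint): press depth of the hidden button, m: 0 flush, 0.006 fully in (straight down; spring 1.5 N at first, 5 N fully in; comes back up). About 4 mm frees the door. The button: round, 44 mm across, looks like the platter; centre 60 mm from the platter's, in an unknown direction within 1.0 rad either side of the stand's -x. The fingertips must be wholly within its 45 mm opening to push it in
- door (a joint): opening angle of the battery door, rad: 0 shut and flush, 1.1 fully open. When the bolt is drawn a weak spring swings its edge nearest the platter up and away from the platter, in about half a second, and it stays open by itself
- silver_racer: loose silver model racing car, 150 x 59 x 42 mm, 0.18 kg, displayed on the rear (+x) half of the platter, lying roughly along the stand's y. Origin under its middle, at the platter's top; x along its length, z up. Leave it where it is
- green_racer: loose green model racing car, 150 x 59 x 42 mm, 0.18 kg, on the stand behind (+x of) the battery door, lying along the stand's y. Origin under its middle, x along its length, z up. Leave it where it is
- tow_truck: loose blue model tow truck, 118 x 55 x 57 mm, 0.16 kg, on the table by the stand's -y end. Origin under its middle, x along its length, z up. Leave it where it is
- carton: loose red and white toy carton, 70 x 110 x 55 mm, 0.25 kg, on the table by the stand's +y end. Origin at the centre of its underside, z up. Leave it where it is

How it is judged:
On the way:
1. the hidden button is pressed in (value of joint catch above 0.003 m), for 0.04 s.
At the end, for the whole second after the job is handed in: the battery door stands open (more than 0.8 rad), the hidden button has come back up (less than 1.5 mm in), and the three model cars and the carton are within 12 mm of where they stood (value of joint door above 0.8 rad and value of joint catch below 0.0015 m and distance of each of silver_racer, green_racer, tow_truck, carton from where it was at the start of the episode below 0.012 m); the robot touches nothing.
It fails at once if a model car or the carton is lifted or shifted by more than 12 mm (distance of any of silver_racer, green_racer, tow_truck, carton from where it was at the start of the episode above 0.012 m).
It fails at once if a model car or the carton is tipped over (angle between any of silver_racer, green_racer, tow_truck, carton's own z axis and vertical above 0.3 rad).
It also fails if it takes over 64 s, if anything falls off the work surface, if the arm or the gripper's body presses on something with over 40 N, if the wrist force passes 120 N, or if a joint passes its speed limit or range.

## Robot

A 7-joint arm with a two-finger parallel gripper is mounted at the origin on the work surface. World frame = base frame: x ahead of the robot, y to its left, z up, the work surface at z = 0. Lengths are in m, angles in rad, forces in N, time in s.
With the tool pointing down it reaches from about 0.425 to 0.95 m from the base axis. Payload 4.7 kg.
Tool frame: the origin (TCP) lies at the very end of the fingers, on their centre line; the grasp point (between the pads) lies manip.pinch_z behind it (manip.pinch_z is the distance from the TCP to the grasp point, in m); z points along the fingers, y is the line along which they close (so a half turn about z gives the same grasp; the last joint's range is limited). The gripper opens to 87 mm and grips with 3 to 60 N. Pads are 19 mm wide; open, the fingers measure 117 mm over their backs; the gripper's body (75 mm by 190 mm) begins 51 mm behind the grasp point.
Start: joints at [1.108, 0.469, -0.049, 1.532, 0.024, 1.141, -0.082], TCP at [0.284, -0.612, 0.193] pointing down, gripper open.
Joint ranges: [-2.59, 2.59], [-0.33, 1.99], [-1.39, 1.29], [0.1, 2.45], [-1.04, 4.18], [0.21, 1.99], [-2.66, 2.66]. Speed limits (rad/s): [2.57, 2.57, 3.14, 3.14, 3.14, 3.14, 3.14].

## Interface

Orientations are given as a unit quaternion [x, y, z, w].
In Python, from bench import manip gives the robot as it stands.
- The arm moves only by the shell command python3 -m handwheel 'ROWS' [OPENING] [FORCE]. ROWS is text: rows parted by semicolons, each of 6 numbers parted by spaces: the shift along the world's x, y, z in m, then the turn, a rotation vector about the world's x, y, z in degrees. In form: dx dy dz wx wy wz; .... A call has 1 to 20 rows; each row shifts and turns the commanded pose from where the row before left it; what a row does not reach is not made up. A row lasts 1/12 s, in which the tool goes at most 41.7 mm and 7.16 degrees, less where a joint would pass 70% of its speed; a pose out of reach is approached as far as the arm can. A call with a gripper value outside its range is refused whole. OPENING is the opening, from 0 (shut) to 1 (fully open), set as the call begins (- or left out, the last holds). The fingers move at their own pace and stop on an object; FORCE is the grip in N (left out, the last holds). Time passes only in rows, so rows that do not move let the fingers close. It gives the time, the measured TCP pose, the force, the opening and the grip force at its end, in the units of the state.
- manip.read_state(): the state, without advancing time (a new reading comes with each control period).
- manip.grab_frame(name): name is "side" or "top" or "wrist"; returns a dict with "frame" (400x640x3 uint8, red, green, blue), "fx", "fy", "cx", "cy" (pixels), "extrinsics" (4x4, takes a point from camera to world coordinates); the wrist camera has in their place "tool_from_camera" (4x4, takes a point from camera to tool coordinates, whose origin is the TCP and whose axes are the flange's). Camera axes: x right, y down, z forward; pixel columns grow to the right and rows downward; lengths in m; the calibration is good to about 2 mm. The wrist camera is an equidistant fisheye: a pixel r from the principal point sees the ray r / f radians off the axis. A picture is of the moment at which its call begins: read the wrist's pose just before it. There is no depth.
- manip.sign_off(): hands the job in; it is judged then, once.
The state is a dict: "time": time; "joints": joint angles; "qvel": joint speeds; "joint_efforts": joint torques, N m; "tool_pos": TCP position; "tool_rot": TCP orientation; "force": force on the tool from outside, world axes, zero at the start; "wrist_torque": the same for the moment, N m; "opening": finger opening in m; "grip_force": force on a finger pad.
Only numpy, scipy, OpenCV 4.12 (cv2) and the standard library are available. Lean on these libraries where they do the work, as an engineer would, in place of code of your own. Each camera call takes 0.05 s, during which the arm holds its last target. There are 200 camera calls.

## Working session

There is one attempt and no reset: what is moved stays moved. The work goes in short steps, Python scripts to look and compute and a shell command to move; the robot and the scene stay as the last step left them, time stands still between calls to the robot, and variables do not carry over. Pictures are saved under pics/ and viewed, at most 10 in all, crops included, and the job is handed in when it is done.

```bash
mkdir -p pics; python3 - <<'E'
from bench import manip
import cv2,numpy as np
s=manip.read_state();print(s['tool_pos'],s['tool_rot'],s['opening'],manip.pinch_z)
for n in("top","side"):
    f=manip.grab_frame(n);cv2.imwrite(f"pics/{n}.png",f["frame"][...,::-1]);np.savez(n,**f)
    print(f["fx"],f["cx"],f["cy"],np.round(f["extrinsics"],3).tolist())
E
```

```text
[ 0.28343553 -0.61187433  0.19209789] [ 9.76561864e-01  2.15234705e-01 -2.42975637e-04 -9.42313809e-04] 0.08706245074562825 0.0187
441.56121711182954 321.28284513288037 191.22355269774127 [[0.061, -0.977, 0.204, 0.403], [-0.998, -0.059, 0.012, 0.066], [0.0, -0.205, -0.979, 1.176], [0.0, 0.0, 0.0, 1.0]]
454.03894657386076 314.3611038752496 202.95299622139245 [[0.999, -0.034, 0.037, 0.57], [-0.049, -0.509, 0.859, -0.986], [-0.01, -0.86, -0.51, 0.666], [0.0, 0.0, 0.0, 1.0]]
```

View pics/top.png

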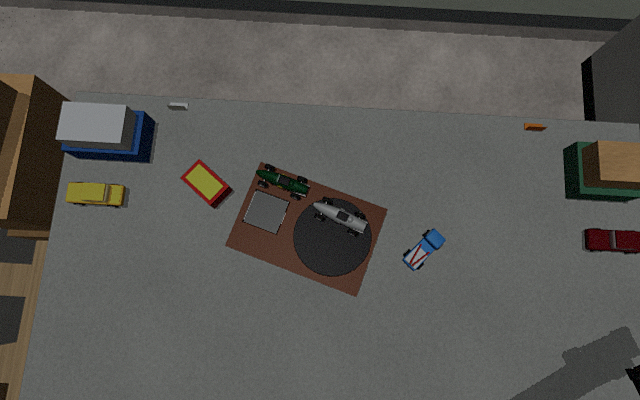

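View pics/side.png

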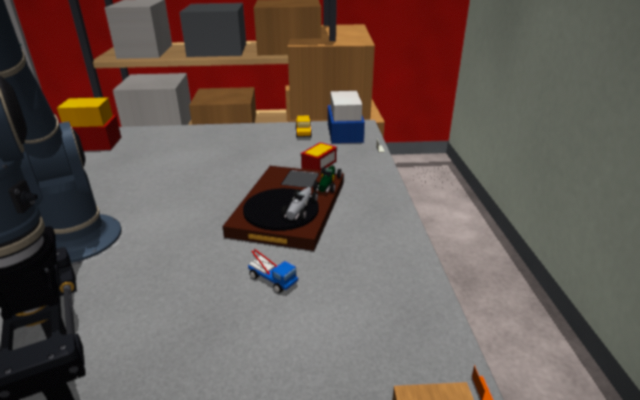

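The top view shows the stand with corners near (262,163), (387,209), (356,296) and (226,244). The platter is around (332,237), the silver car at (341,216), the door at (267,212) and the truck at (424,250). The side view agrees.

```bash
cat > h.py <<'E'
import numpy as np,cv2
def ray(f,p,z):
    E=f["extrinsics"];d=E[:3,:3]@[(p[0]-f["cx"])/f["fx"],(p[1]-f["cy"])/f["fy"],1];o=E[:3,3]
    return (o+d*(z-o[2])/d[2])[:2]
E
python3 - <<'E'
from h import *
f=np.load("top.npz");im=f["frame"];hsv=cv2.cvtColor(im,cv2.COLOR_RGB2HSV)
def big(m):
    c,_=cv2.findContours(m.astype(np.uint8),cv2.RETR_EXTERNAL,cv2.CHAIN_APPROX_NONE)
    c=[k for k in c if 210<cv2.boundingRect(k)[0]<340 and cv2.boundingRect(k)[1]>150]
    return max(c,key=cv2.contourArea)
m=(hsv[...,1]>70)&((hsv[...,0]<15)|(hsv[...,0]>170))&(hsv[...,2]>30)
c=big(m);W=np.array([ray(f,p,.036) for p in cv2.convexHull(c)[:,0]])
r=cv2.minAreaRect((W*1000).astype(np.float32));print("stand",r,cv2.boxPoints(r).tolist())
for t in(50,60):
    k=big(cv2.morphologyEx((im.max(2)<t).astype(np.uint8),cv2.MORPH_OPEN,np.ones((5,5)))); 
    P=np.array([ray(f,p,.048) for p in cv2.convexHull(k)[:,0]])*1000
    print(t,cv2.minEnclosingCircle(P.astype(np.float32)))
    # front rim
    q=P[P[:,0]<np.mean(P[:,0])]
    A=np.c_[2*q,np.ones(len(q))];s=np.linalg.lstsq(A,(q**2).sum(1),rcond=None)[0];print(s[:2],np.sqrt(s[2]+s[0]**2+s[1]**2))
bp=cv2.boxPoints(r);c0=np.array(r[0])
# stand x axis: short side direction pointing away from robot
e=[bp[1]-bp[0],bp[2]-bp[1]];e.sort(key=np.linalg.norm);x=e[0]/np.linalg.norm(e[0]);x*=np.sign(x[0]);y=np.array([-x[1],x[0]])
pc=c0-70*y;print("yaw",np.arctan2(x[1],x[0]),"platter from stand",pc)
for a in(-1,-.5,0,.5,1):
    print(a,np.round(pc+60*(-np.cos(a)*x+np.sin(a)*y)))
S=np.load("side.npz")
print("side corners",[np.round(ray(S,p,.036),3) for p in((224,226),(316,240),(343,172),(270,166))])
E
```

```text
stand ((544.341796875, 113.18411254882812), (359.44281005859375, 239.5669708251953), 72.45142364501953) [[375.94427490234375, -22.056930541992188], [604.3621826171875, -94.28977966308594], [712.7393188476562, 248.42515563964844], [484.3214111328125, 320.65802001953125]]
50 ((522.6842651367188, 46.37937927246094), 100.39725494384766)
[521.88662667  45.84532751] 98.97972748182046
60 ((522.2293090820312, 46.18061447143555), 100.77682495117188)
[522.88810825  46.11758186] 100.48074526712362
yaw -0.3062804 platter from stand [523.23579979  46.44179535]
-1 [477.   8.]
-0.5 [464.  35.]
0 [466.  65.]
0.5 [482.  90.]
1 [508. 104.]
side corners [array([ 0.382, -0.023]), array([ 0.61 , -0.099]), array([0.712, 0.255]), array([0.486, 0.313])]
```

```bash
python3 -m handwheel '0.0108 0.0344 0 0 0 6;0.0108 0.0344 0 0 0 6;0.0108 0.0344 0 0 0 6;0.0108 0.0344 0 0 0 6;0.0108 0.0344 0 0 0 6;0.0108 0.0344 0 0 0 6;0.0108 0.0344 0 0 0 6;0.0108 0.0344 0 0 0 6;0.0108 0.0344 0 0 0 0;0.0108 0.0344 0 0 0 0;0.0108 0.0344 0 0 0 0;0.0108 0.0344 0 0 0 0;0.0108 0.0344 0 0 0 0;0.0108 0.0344 0 0 0 0;0.0108 0.0344 0 0 0 0;0.0108 0.0344 0 0 0 0;0.0108 0.0344 0 0 0 0;0.0108 0.0344 0 0 0 0;0 0 0 0 0 0' 0 20
python3 - <<'E'
import numpy as np
x=np.array([np.cos(-.306),np.sin(-.306)]);y=np.array([-x[1],x[0]]);pc=np.array([523,46.3])
for a in np.linspace(-1.0,1.0,14):print(round(a,2),np.round(pc+60*(-np.cos(a)*x+np.sin(a)*y),1))
E
```

```text
time: 1.68
tool_pos: [0.4794, 0.0149, 0.1937]
tool_rot: [0.801, 0.598, 0.002, -0.001]
force: [0.3, 1.1, -0.5]
opening: 0.0006
grip_force: 0.0
-1.0 [476.9   7.9]
-0.85 [471.5  15.4]
-0.69 [467.4  23.7]
-0.54 [464.6  32.5]
-0.38 [463.2  41.6]
-0.23 [463.2  50.8]
-0.08 [464.6  59.9]
0.08 [467.3  68.7]
0.23 [471.4  77. ]
0.38 [476.7  84.5]
0.54 [483.2  91.2]
0.69 [490.5  96.7]
0.85 [498.6 101.1]
1.0 [507.3 104.2]
```

```bash
python3 -m handwheel '-0.0025 -0.007 -0.03 0 0 0;0 0 -0.03 0 0 0;0 0 -0.03 0 0 0;0 0 -0.03 0 0 0;0 0 -0.015 0 0 0;0 0 0 0 0 0;0 0 0 0 0 0'; python3 -m handwheel '0 0 -0.004 0 0 0;0 0 -0.003 0 0 0;0 0 0 0 0 0;0 0 0 0 0 0'
```

```text
time: 2.27
tool_pos: [0.4751, -0.0003, 0.0577]
tool_rot: [0.805, 0.594, -0.001, -0.001]
force: [0.3, 0.1, 0.1]
opening: 0.0007
grip_force: 0.0
time: 2.6
tool_pos: [0.4761, -0.0004, 0.0518]
tool_rot: [0.805, 0.594, 0.0, 0.0]
force: [0.7, -0.7, -0.6]
opening: 0.0004
grip_force: 0.0
```

```bash
python3 -m handwheel '0.001 0.008 0 0 0 0;0 0 -0.003 0 0 0;0 0 -0.002 0 0 0;0 0 0 0 0 0;0 0 0 0 0 0'; python3 -m handwheel '0 0 -0.002 0 0 0;0 0 0 0 0 0;0 0 0 0 0 0'
```

```text
time: 3.02
tool_pos: [0.4765, 0.0077, 0.046]
tool_rot: [0.805, 0.594, -0.0, -0.0]
force: [-0.4, 0.6, 0.7]
opening: 0.0005
grip_force: 0.0
time: 3.27
tool_pos: [0.4766, 0.0076, 0.044]
tool_rot: [0.805, 0.594, -0.0, -0.0]
force: [-0.4, 0.3, -0.2]
opening: 0.0003
grip_force: 0.0
```

```bash
python3 -m handwheel '0 0 -0.001 0 0 0;0 0 0 0 0 0;0 0 0 0 0 0';python3 -m handwheel '0 0 -0.001 0 0 0;0 0 0 0 0 0;0 0 0 0 0 0'; python3 - <<'E'
from bench import manip
import cv2
f=manip.grab_frame("side");im=f["frame"][130:270,200:380,::-1];cv2.imwrite("pics/s2.png",cv2.resize(im,None,fx=4,fy=4))
print(manip.read_state()['force'])
E
```

```text
time: 3.52
tool_pos: [0.4766, 0.0077, 0.0431]
tool_rot: [0.805, 0.594, -0.0, -0.0]
force: [0.5, -0.2, -0.6]
opening: 0.0007
grip_force: 0.0
time: 3.77
tool_pos: [0.4766, 0.0077, 0.0421]
tool_rot: [0.805, 0.594, 0.0, -0.0]
force: [0.6, -0.0, 0.1]
opening: 0.0004
grip_force: 0.0
[-0.4015095  -0.59260645 -0.12139644]
```

View pics/s2.png

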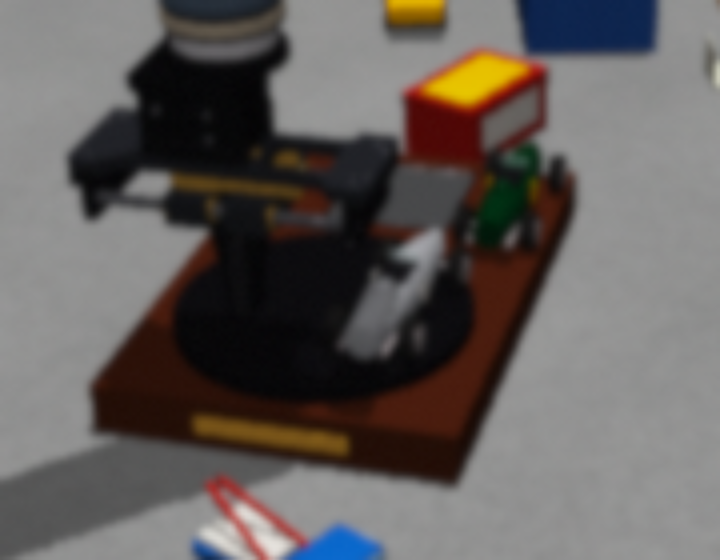

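The closed fingertips end near crop (245,310), i.e. side pixel (261,207), over the platter's front half. They read no force. I'll compare that with where the measured TCP should project.

```bash
python3 - <<'E'
from h import *
from bench import manip
for n in("side","top"):
    f=manip.grab_frame(n);M=np.linalg.inv(f["extrinsics"])
    for z in(.042,.048,.06,.07):
        p=M@[.4766,.0077,z,1];print(n,z,np.round([f["fx"]*p[0]/p[2]+f["cx"],f["fy"]*p[1]/p[2]+f["cy"]],1))
    x0,y0,s=(200,150,6) if n=="side" else (270,170,6)
    cv2.imwrite(f"pics/{n}3.png",np.clip(cv2.resize(f["frame"][y0:y0+100,x0:x0+125,::-1],None,fx=s,fy=s).astype(float)*2.5,0,255))
E
```

```text
side 0.042 [262.  216.1]
side 0.048 [261.8 214.1]
side 0.06 [261.5 210.1]
side 0.07 [261.2 206.8]
top 0.042 [346.  255.5]
top 0.048 [346.2 255.3]
top 0.06 [346.4 255. ]
top 0.07 [346.6 254.8][ WARN:0@1.128] global loadsave.cpp:1063 imwrite_ Unsupported depth image for selected encoder is fallbacked to CV_8U.
```

View pics/side3.png

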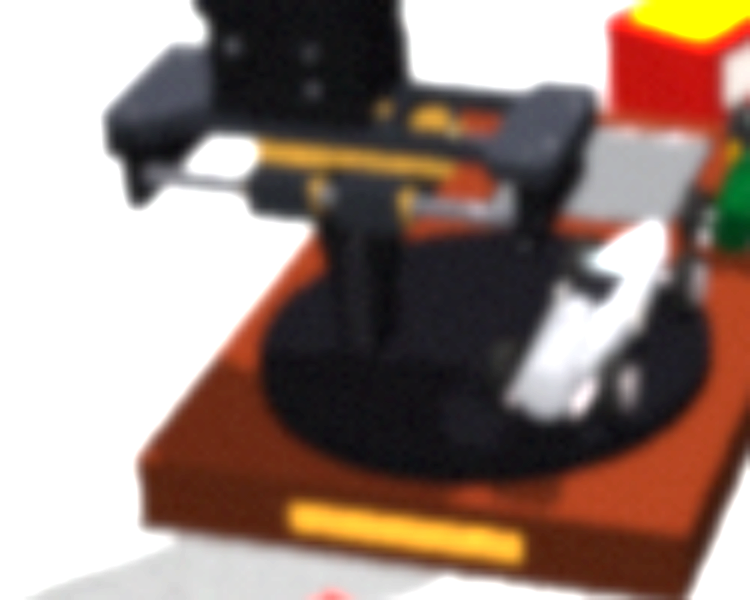

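The tip seems to end about (262,211). That is 0 to 15 mm above where the measured TCP should be, though it is hidden in shadow. I'll keep descending in small steps and watch the force.

```bash
python3 -m handwheel '0 0 -0.0015 0 0 0;0 0 0 0 0 0'|sed -n '2p;4p';python3 -m handwheel '0 0 -0.0015 0 0 0;0 0 0 0 0 0'|sed -n '2p;4p'
```

```text
tool_pos: [0.4765, 0.0077, 0.0405]
force: [-0.3, -0.6, -0.4]
tool_pos: [0.4765, 0.0077, 0.0389]
force: [0.3, -0.1, -0.3]
```

View pics/top3.png

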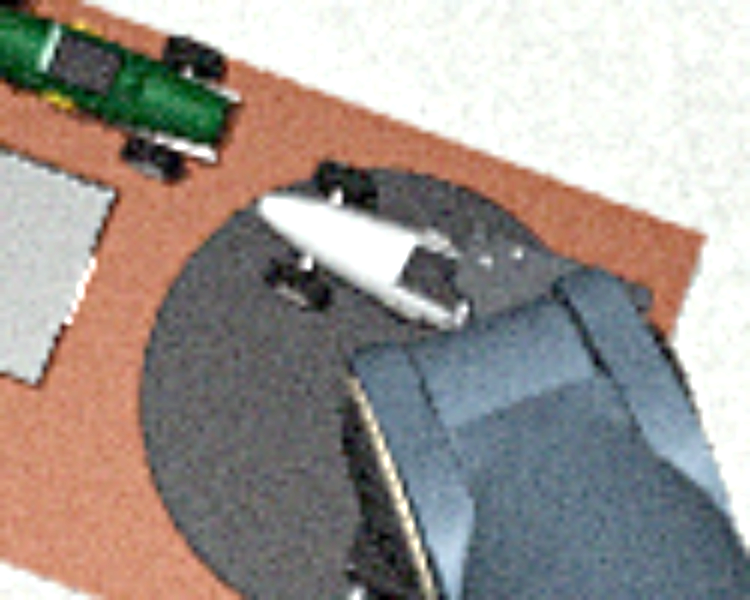

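The top view shows the arm over the platter's rear right. The door is still shut, with its edge at crop (115,190)–(40,385), and the car hasn't moved. I'll use the wrist camera to see the tip's clearance.

```bash
python3 - <<'E'
from h import *
from bench import manip
f=manip.grab_frame("wrist");print(f["fx"],f["cx"],f["cy"],np.round(f["tool_from_camera"],3).tolist())
cv2.imwrite("pics/w.png",np.clip(f["frame"][...,::-1]*2.0,0,255).astype(np.uint8))
T=np.linalg.inv(f["tool_from_camera"])
for q in((0,0,0),(0,0,-.015),(0,0,.015)):
    p=T@[*q,1];r=np.hypot(p[0],p[1]);t=np.arctan2(r,p[2])*f["fx"]/r;print(q,f["cx"]+p[0]*t,f["cy"]+p[1]*t)
E
```

```text
309.70691628693146 316.4398598223989 192.89689658414133 [[-0.0, -0.953, -0.303, 0.084], [1.0, 0.0, -0.001, -0.001], [0.001, -0.303, 0.953, -0.191], [0.0, 0.0, 0.0, 1.0]]
(0, 0, 0) 317.72264866060243 225.7709668376777
(0, 0, -0.015) 317.7846948365641 235.38502341891675
(0, 0, 0.015) 317.6677130320544 217.3462901110932
```

View pics/w.png

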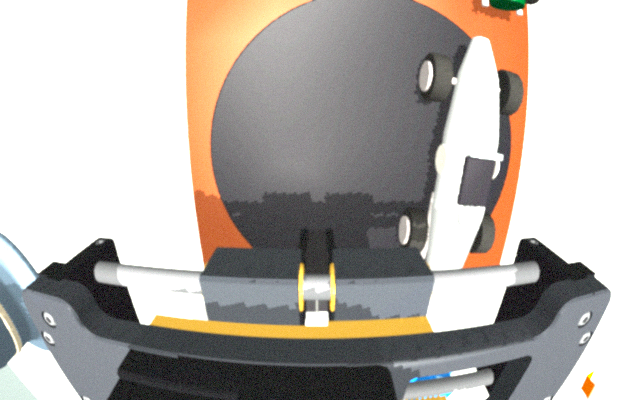

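The wrist view shows the closed fingertips at (317,231), the platter rim's left side near x=211 at row 140, and the silver car at x 400–520. Clearance between car and gripper looks fine. The rim gives the platter's height relative to the TCP.

```bash
python3 - <<'E'
from h import *
from bench import manip
s=manip.read_state();f=manip.grab_frame("wrist");im=f["frame"].astype(int)
m=((im[...,0]-im[...,2])>25)&(im[...,0]>45)
P=[]
for r in range(12,190,6):   # left rim: last orange px before dark, cols 195-380
    c=np.where(m[r,190:330])[0]
    if len(c):P.append((190+c.max()+.5,r))
for r in range(12,45,6):    # right of top
    c=np.where(m[r,400:475])[0]
    if len(c):P.append((400+c.min()-.5,r))
P=np.array(P);print(P[::5].tolist())
T=f["tool_from_camera"];d=(P-[f["cx"],f["cy"]]);r=np.linalg.norm(d,axis=1);th=r/f["fx"]
D=np.c_[d/r[:,None]*np.sin(th)[:,None],np.cos(th)]
from scipy.spatial.transform import Rotation as R
Rw=R.from_quat(s["tool_rot"]).as_matrix();o=s["tool_pos"]+Rw@T[:3,3];V=D@(Rw@T[:3,:3]).T
print("cam",o,s["tool_pos"])
for z in(.02,.03,.04,.048,.055):
    q=(o+V*((z-o[2])/V[:,2])[:,None])[:,:2]*1000
    A=np.c_[2*q,np.ones(len(q))];k,_,_,_=np.linalg.lstsq(A,(q**2).sum(1),rcond=None);Rr=np.sqrt(k[2]+k[0]**2+k[1]**2)
    print(z,k[:2],Rr,np.std(np.linalg.norm(q-k[:2],axis=1)))
E
```

```text
[[286.5, 12.0], [249.5, 42.0], [228.5, 72.0], [216.5, 102.0], [211.5, 132.0], [211.5, 162.0], [436.5, 12.0]]
cam [0.50068417 0.08795299 0.22954729] [0.47651631 0.00773562 0.03901032]
0.02 [525.78461445  40.75576176] 113.29126984735994 0.21910054570862625
0.03 [524.5867731   43.00810441] 107.88479248556843 0.2086446461329072
0.04 [523.38893176  45.26044707] 102.47831512377704 0.19818874655718585
0.048 [522.43065868  47.0623212 ] 98.15313323434441 0.18982402689661393
0.055 [521.59216974  48.63896106] 94.36859908109018 0.1825048971936057
```

Platter geometry agrees in xy to about 1 mm. The closed fingertips appear to sit some 10 mm behind the nominal TCP, so I'll keep descending until contact.

```bash
for i in 1 2; do :; done
python3 -m handwheel '0 0 -0.001 0 0 0;0 0 0 0 0 0'|sed -n '2p;4p';python3 -m handwheel '0 0 -0.001 0 0 0;0 0 0 0 0 0'|sed -n '2p;4p';python3 -m handwheel '0 0 -0.001 0 0 0;0 0 0 0 0 0'|sed -n '2p;4p'
```

```text
tool_pos: [0.4766, 0.0077, 0.0381]
force: [0.0, -0.0, -0.4]
tool_pos: [0.4765, 0.0077, 0.037]
force: [0.5, -0.4, 0.8]
tool_pos: [0.4766, 0.0077, 0.036]
force: [0.4, 0.7, -0.6]
```

```bash

python3 -m handwheel '0 0 -0.001 0 0 0;0 0 0 0 0 0'|sed -n '2p;4p';python3 -m handwheel '0 0 -0.001 0 0 0;0 0 0 0 0 0'|sed -n '2p;4p'; python3 - <<'E'
from h import *
from bench import manip
f=manip.grab_frame("wrist");g=f["frame"][190:270,270:370,::-1]
a=np.clip(cv2.resize(g,None,fx=4,fy=4,interpolation=2)*4.0,0,255)
f=manip.grab_frame("side");g=f["frame"][175:255,230:330,::-1]
b=np.clip(cv2.resize(g,None,fx=4,fy=4,interpolation=2)*4.0,0,255)
cv2.imwrite("pics/z.png",np.hstack([a,b]).astype(np.uint8))
E
```

```text
tool_pos: [0.4766, 0.0077, 0.035]
force: [0.3, 0.0, -1.2]
tool_pos: [0.4766, 0.0077, 0.034]
force: [0.9, -0.2, -0.3]
```

View pics/z.png

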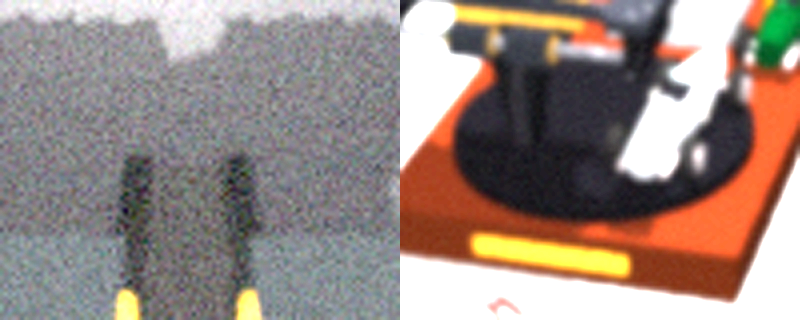

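Left: the finger edges end at wrist pixel row about 229. Right: the tip ends near side pixel (262,211). I'll turn both into a tip height.

```bash
python3 - <<'E'
from h import *
from bench import manip
f=manip.grab_frame("wrist");T=np.linalg.inv(f["tool_from_camera"])
for x in(.0095,0,-.0095):
  for z in(0,-.01,-.02,-.03):
    p=T@[x,.015,z,1];r=np.hypot(p[0],p[1]);t=np.arctan2(r,p[2])*f["fx"]/r;print(x,z,np.round([f["cx"]+p[0]*t,f["cy"]+p[1]*t],1))
f=manip.grab_frame("side");M=np.linalg.inv(f["extrinsics"])
for z in(.034,.044,.05,.055,.06):
    p=M@[.4766,.0077,z,1];print(z,np.round([f["fx"]*p[0]/p[2]+f["cx"],f["fy"]*p[1]/p[2]+f["cy"]],1))
E
```

```text
0.0095 0 [340.4 212.6]
0.0095 -0.01 [341.6 218.3]
0.0095 -0.02 [342.8 224.6]
0.0095 -0.03 [344.1 231.6]
0 0 [340.  225.7]
0 -0.01 [341.1 232. ]
0 -0.02 [342.3 238.8]
0 -0.03 [343.6 246.3]
-0.0095 0 [339.6 238.4]
-0.0095 -0.01 [340.7 245.1]
-0.0095 -0.02 [341.8 252.4]
-0.0095 -0.03 [343.  260.3]
0.034 [262.2 218.7]
0.044 [262.  215.4]
0.05 [261.8 213.4]
0.055 [261.7 211.8]
0.06 [261.5 210.1]
```

```bash
python3 -m handwheel '0 0 0.02 0 0 0;0 0 0 0 0 0'|sed -n 2p; python3 -c "
from bench import manip
print(manip.read_state()['joints'])"
```

```text
tool_pos: [0.4785, 0.0081, 0.0562]
[ 0.33891757  0.38317779 -0.53730842  2.101343    0.29371461  0.72430931
 -0.68704459]
```

```bash
python3 -m handwheel '0 0 0 0 0 -6;0 0 0 0 0 -6;0 0 0 0 0 -6;0 0 0 0 0 -6;0 0 0 0 0 -6;0 0 0 0 0 -6;0 0 0 0 0 -6;0 0 0 0 0 -6;0 0 0 0 0 -6;0 0 0 0 0 -6;0 0 0 0 0 -6;0 0 0 0 0 -6;0 0 0 0 0 -6;0 0 0 0 0 -6;0 0 0 0 0 -6;0 0 0 0 0 0;0 0 0 0 0 0';python3 -m handwheel '0 0 -0.01 0 0 0;0 0 -0.01 0 0 0;0 0 0 0 0 0;0 0 0 0 0 0'|sed -n '2p;4p'; python3 -m handwheel '0 0 -0.0015 0 0 0;0 0 0 0 0 0'|sed -n '2p;4p'; python3 -m handwheel '0 0 -0.0015 0 0 0;0 0 0 0 0 0'|sed -n '2p;4p'
```

```text
time: 6.97
tool_pos: [0.4766, 0.0078, 0.054]
tool_rot: [0.989, -0.148, 0.0, 0.0]
force: [0.5, 0.7, 0.3]
opening: 0.0006
grip_force: 0.0
tool_pos: [0.4756, 0.0076, 0.033]
force: [0.1, -0.0, 0.1]
tool_pos: [0.4767, 0.0077, 0.0325]
force: [-0.2, 0.1, -0.1]
tool_pos: [0.4767, 0.0077, 0.0311]
force: [0.0, 0.2, -0.4]
```

```bash

python3 -m handwheel '0 0 -0.001 0 0 0;0 0 0 0 0 0'|sed -n '2p;4p';python3 -m handwheel '0 0 -0.001 0 0 0;0 0 0 0 0 0'|sed -n '2p;4p';python3 -m handwheel '0 0 -0.001 0 0 0;0 0 0 0 0 0'|sed -n '2p;4p';python3 - <<'E'
from h import *
from bench import manip
f=manip.grab_frame("side");g=f["frame"][140:240,220:345,::-1]
cv2.imwrite("pics/z2.png",np.clip(cv2.resize(g,None,fx=6,fy=6,interpolation=2)*4.0,0,255).astype(np.uint8))
E
```

```text
tool_pos: [0.4767, 0.0077, 0.0302]
force: [-0.5, -0.1, 1.2]
tool_pos: [0.4766, 0.0077, 0.0291]
force: [1.0, 0.2, 0.3]
tool_pos: [0.4766, 0.0077, 0.0281]
force: [-0.1, -0.3, 0.4]
```

View pics/z2.png

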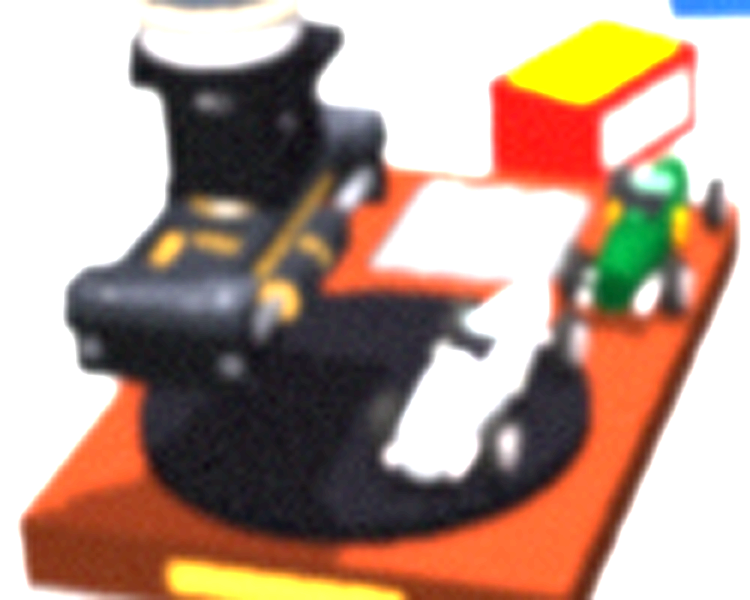

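The body's near end is at crop (90–235,365), side pixel about (245,201), and the fingertips are hidden behind it. The cars, carton and door are undisturbed. I'll check the body's height and go on down.

```bash
python3 - <<'E'
from h import *
f=np.load("side.npz");M=np.linalg.inv(f["extrinsics"])
for z in(.08,.09,.1,.11,.12):
    p=M@[.448,-.083,z,1];print(z,np.round([f["fx"]*p[0]/p[2]+f["cx"],f["fy"]*p[1]/p[2]+f["cy"]],1))
E
python3 -m handwheel '0 0 -0.001 0 0 0;0 0 0 0 0 0'|sed -n '2p;4p';python3 -m handwheel '0 0 -0.001 0 0 0;0 0 0 0 0 0'|sed -n '2p;4p';python3 -m handwheel '0 0 -0.001 0 0 0;0 0 0 0 0 0'|sed -n '2p;4p'
```

```text
0.08 [246.8 223.4]
0.09 [246.4 219.9]
0.1 [246.1 216.3]
0.11 [245.7 212.6]
0.12 [245.3 209. ]
tool_pos: [0.4766, 0.0077, 0.0271]
force: [-0.0, -0.4, -0.5]
tool_pos: [0.4766, 0.0077, 0.026]
force: [-0.5, 0.2, 0.3]
tool_pos: [0.4766, 0.0077, 0.025]
force: [-0.2, -0.1, 0.1]
```

```bash

python3 -m handwheel '0 0 -0.0015 0 0 0;0 0 0 0 0 0'|sed -n '2p;4p';python3 -m handwheel '0 0 -0.0015 0 0 0;0 0 0 0 0 0'|sed -n '2p;4p';python3 -m handwheel '0 0 -0.0015 0 0 0;0 0 0 0 0 0'|sed -n '2p;4p';python3 -m handwheel '0 0 -0.0015 0 0 0;0 0 0 0 0 0'|sed -n '2p;4p'
```

```text
tool_pos: [0.4765, 0.0077, 0.0235]
force: [-0.1, 0.3, -0.6]
tool_pos: [0.4765, 0.0077, 0.0219]
force: [0.1, -0.9, -0.2]
tool_pos: [0.4765, 0.0077, 0.0204]
force: [0.5, 0.1, -0.6]
tool_pos: [0.4767, 0.0077, 0.0191]
force: [-0.3, -0.9, -0.1]
```

```bash
python3 - <<'E'
from h import *
from bench import manip
s=manip.read_state();f=manip.grab_frame("wrist");np.savez("wr",**f,tp=s["tool_pos"],tr=s["tool_rot"])
f2=manip.grab_frame("side");np.savez("side2",**f2)
a=np.clip(f["frame"][150:350,120:520,::-1]*3.5,0,255)
b=np.clip(f2["frame"][140:240,200:400,::-1]*3.5,0,255)
cv2.imwrite("pics/w2.png",np.vstack([cv2.resize(a,(600,300),interpolation=2),cv2.resize(b,(600,300),interpolation=2)]).astype(np.uint8))
E
```

```text
(no output)
```

View pics/w2.png

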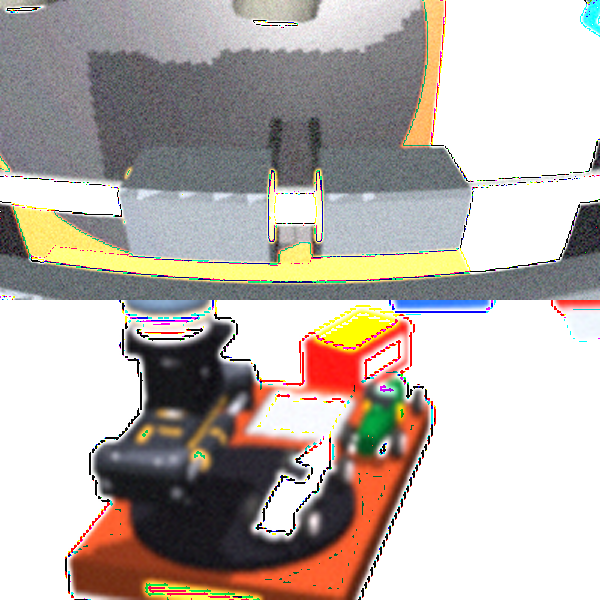

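The wrist view (top half) shows the finger edges ending near crop y=118, row 229. That puts the tips about 25 mm behind the TCP, so contact should be close. In the side view everything still stands.

```bash

python3 -m handwheel '0 0 -0.001 0 0 0;0 0 0 0 0 0'|sed -n '2p;4p';python3 -m handwheel '0 0 -0.001 0 0 0;0 0 0 0 0 0'|sed -n '2p;4p';python3 -m handwheel '0 0 -0.001 0 0 0;0 0 0 0 0 0'|sed -n '2p;4p';python3 -m handwheel '0 0 -0.001 0 0 0;0 0 0 0 0 0'|sed -n '2p;4p';python3 -m handwheel '0 0 -0.001 0 0 0;0 0 0 0 0 0'|sed -n '2p;4p'
```

```text
tool_pos: [0.4767, 0.0077, 0.019]
force: [-1.9, 0.2, 9.7]
tool_pos: [0.4767, 0.0077, 0.0189]
force: [-5.0, -0.5, 18.0]
tool_pos: [0.4767, 0.0077, 0.0189]
force: [-7.7, -0.3, 28.2]
tool_pos: [0.4768, 0.0077, 0.0188]
force: [-9.6, -0.3, 38.0]
tool_pos: [0.4768, 0.0077, 0.0188]
force: [-14.0, -1.1, 47.4]
```

Hard contact at TCP z of about 0.019, and the button is not here. Next I'll lift off, compute the arc steps, and hop along.

```bash
python3 -m handwheel '0 0 0.008 0 0 0;0 0 0 0 0 0;0 0 0 0 0 0'
python3 - <<'E'
import numpy as np
x=np.array([np.cos(-.306),np.sin(-.306)]);y=np.array([-x[1],x[0]]);pc=np.array([522.8,46.5])
p0=np.array([476.7,7.7])
for a in np.linspace(-1.0,1.0,19)[1:]:
    p=pc+60*(-np.cos(a)*x+np.sin(a)*y);d=np.round((p-p0)/1000,4);p0=p0+d*1000;print(round(a,2),d,p0.round(1))
E
```

```text
time: 10.53
tool_pos: [0.477, 0.0077, 0.0226]
tool_rot: [0.989, -0.149, 0.001, -0.0]
force: [-0.1, -0.2, -0.5]
opening: 0.0006
grip_force: 0.0
-0.89 [-0.004   0.0058] [472.7  13.5]
-0.78 [-0.0033  0.0057] [469.4  19.2]
-0.67 [-0.0027  0.0061] [466.7  25.3]
-0.56 [-0.002   0.0064] [464.7  31.7]
-0.44 [-0.0013  0.0065] [463.4  38.2]
-0.33 [-0.0006  0.0067] [462.8  44.9]
-0.22 [0.0002 0.0066] [463.   51.5]
-0.11 [0.0009 0.0066] [463.9  58.1]
0.0 [0.0017 0.0065] [465.6  64.6]
0.11 [0.0023 0.0062] [467.9  70.8]
0.22 [0.0031 0.0059] [471.   76.7]
0.33 [0.0037 0.0056] [474.7  82.3]
0.44 [0.0042 0.0051] [478.9  87.4]
0.56 [0.0048 0.0046] [483.7  92. ]
0.67 [0.0053 0.0041] [489.   96.1]
0.78 [0.0057 0.0034] [494.7  99.5]
0.89 [0.0061 0.0028] [500.8 102.3]
1.0 [0.0063 0.0021] [507.1 104.4]
```

```bash
g(){ sed -n '2p;4p'; }
python3 -m handwheel '-0.004 0.0058 0 0 0 0;0 0 -0.006 0 0 0;0 0 0 0 0 0'|g
python3 -m handwheel '0 0 0.006 0 0 0;-0.0033 0.0057 0 0 0 0;0 0 -0.006 0 0 0;0 0 0 0 0 0'|g
python3 -m handwheel '0 0 0.006 0 0 0;-0.0027 0.0061 0 0 0 0;0 0 -0.006 0 0 0;0 0 0 0 0 0'|g
python3 -m handwheel '0 0 0.006 0 0 0;-0.002 0.0064 0 0 0 0;0 0 -0.006 0 0 0;0 0 0 0 0 0'|g
python3 -m handwheel '0 0 0.006 0 0 0;-0.0013 0.0065 0 0 0 0;0 0 -0.006 0 0 0;0 0 0 0 0 0'|g
python3 -m handwheel '0 0 0.006 0 0 0;-0.0006 0.0067 0 0 0 0;0 0 -0.006 0 0 0;0 0 0 0 0 0'|g
python3 -m handwheel '0 0 0.006 0 0 0;0.0002 0.0066 0 0 0 0;0 0 -0.006 0 0 0;0 0 0 0 0 0'|g
```

```text
tool_pos: [0.4722, 0.0146, 0.0186]
force: [-10.6, 1.6, 35.1]
tool_pos: [0.4694, 0.0208, 0.0171]
force: [-6.2, 1.6, 25.7]
tool_pos: [0.466, 0.0266, 0.0147]
force: [0.3, 2.8, 3.9]
tool_pos: [0.4645, 0.0325, 0.0155]
force: [-0.4, 2.3, 2.7]
tool_pos: [0.4635, 0.0389, 0.0158]
force: [0.5, 2.1, 3.3]
tool_pos: [0.4635, 0.0457, 0.0169]
force: [-2.6, 1.5, 13.7]
tool_pos: [0.464, 0.053, 0.0186]
force: [-6.8, 0.9, 31.6]
```

The button gives around (0.4645, 0.0325). I'll return there and press fully, then raise the hand.

```bash
g(){ sed -n '1,2p;4p'; }
python3 -m handwheel '0 0 0.007 0 0 0;0.0005 -0.0105 0 0 0 0;0 -0.01 0 0 0 0;0 0 0 0 0 0;0 0 -0.006 0 0 0;0 0 -0.003 0 0 0;0 0 -0.001 0 0 0;0 0 0 0 0 0;0 0 0 0 0 0'|g
python3 -m handwheel '0 0 -0.001 0 0 0;0 0 0 0 0 0;0 0 0 0 0 0'|g
python3 -m handwheel '0 0 0.01 0 0 0;0 0 0.02 0 0 0;0 0 0.03 0 0 0;0 0 0.03 0 0 0;0 0 0.03 0 0 0;0 0 0.03 0 0 0;0 0 0 0 0 0;0 0 0 0 0 0;0 0 0 0 0 0'|g
python3 - <<'E'
from h import *
from bench import manip
a=manip.grab_frame("side")["frame"][130:250,200:380,::-1];b=manip.grab_frame("top")["frame"][120:320,160:460,::-1]
cv2.imwrite("pics/end.png",np.vstack([cv2.resize(np.clip(a*2.,0,255),(450,300)),cv2.resize(np.clip(b*2.,0,255),(450,300))]).astype(np.uint8))
E
```

```text
time: 13.53
tool_pos: [0.4634, 0.0299, 0.013]
force: [-1.1, -4.0, 6.2]
time: 13.78
tool_pos: [0.4634, 0.0299, 0.0128]
force: [-2.7, -3.9, 14.8]
time: 14.53
tool_pos: [0.4626, 0.0312, 0.1612]
force: [0.5, 0.2, -0.2]
```

View pics/end.png

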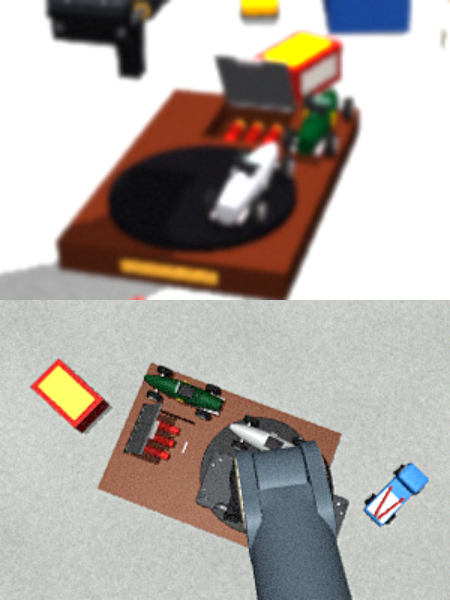

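The door stands open (side crop around (255,80)), the hand is clear, and the cars and carton haven't moved.

```bash
python3 -c "
from bench import manip
print(manip.sign_off())"
```

```text
the job is handed in; nothing more can be done
None
```

I found the hidden button near world (0.464, 0.031) m and pressed it fully in, and the battery door sprang open. The hand is raised clear, the cars and carton look unmoved in the final images, and the job is handed in (no verdict was returned).

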